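# Set the iris ring of a bench light base to the preset tab

## Task

Set the light base for the next sample: turn its slim black iris ring counter-clockwise (seen from above) until the white line on it points at the red preset tab. The uprights of the yoke leave no room to do it in one grip, so expect to let go and take the ring afresh. Do not touch the fixed blue collars above and below it or the yoke, leave the jar, the beaker and the red tube rack where they stand, and let go at the end.

Things in the scene. Friction and masses are not known exactly. Their poses are not given: they have to be found in the camera images.
- light_base: Cream cast light base, 190 mm (x) by 210 mm (y), top face at z = 52 mm, fixed to the bench. Its origin is on the bench under its centre, on the upright axis of the collars and ring; its -x face carries a blue panel with knob and switch. It stands at any yaw of about +-0.5 rad.
- iris_ring (a joint): Angle (rad) of the iris ring about its upright axis, growing counter-clockwise from above. Free from -0.05 to 3.25 between stops; it starts between 0 and 0.15 and must end between about 2.35 and 2.95 according to where the red tab is. At 0 the white line points 2.75 rad counter-clockwise from the light base's +x axis. Dry friction (about 0.12 N m) holds it where it is left.
- ring_centre (a point): Centre of the iris ring: black, knurled, 66 mm in diameter, 14 mm high, centred 97 mm above the bench. Grip it across its diameter from above, a finger on either side of the smaller upper collar, tips hanging free beside the lower collar. Fingers clear the yoke while their closing line is within about 0.9 rad of the base's x axis.
- ring_line (a point): A point on the white line (7 mm wide, painted radially across the ring's top face and down its side), on the ring's top face, 28 mm from the axis. It turns with the ring.
- lower_collar: Fixed blue-anodised collar below the ring, 54 mm in diameter, z = 58 to 88 mm, with a thin dark foot ring 72 mm wide (z = 52 to 58 mm) below it. Its origin coincides with that of light_base. Not to be touched.
- upper_collar: Fixed blue-anodised collar above the ring, 46 mm in diameter, z = 106 to 124 mm, and its yoke: two uprights (20 mm in the base's x, 12 mm in y, centred 54 mm either side of the axis along the base's y, z = 52 to 118 mm) and two bridges 14 mm wide, z = 108 to 118 mm, from them to the collar. Origin and axes are those of light_base. Not to be touched.
- red_tab: Red preset tab 10 mm long, 7 mm wide, 4 mm high, fixed on top of the upper collar and pointing outward; its origin lies on the collar's axis at z = 124 mm, its +x axis points out along the tab, whose tip is 23 mm from the axis. The white line must point the same way.
- jar: Closed clear jar with white lid, 70 mm in diameter, 85 mm high; origin at the centre of its foot. Bystander, beside the light base.
- beaker: Clear plastic beaker, 64 mm in diameter, 75 mm high; origin at the centre of its foot. Bystander, beside the light base.
- tube_rack: Red tube rack, 80 x 200 x 30 mm (x, y, z); origin at the centre of its underside. Bystander, beyond the light base.

How it is judged:
By the outcome, as a careful person would: the job done as asked, in the order asked, and still so for the second after the job is handed in, with the robot touching nothing.
It also fails if it takes over 42 s, if anything falls off the work surface, if the arm or the gripper's body presses on something with over 40 N, if the wrist force passes 120 N, or if a joint passes its speed limit or range.

## Robot

A 6-joint arm with a two-finger parallel gripper is mounted at the origin on the work surface. World frame = base frame: x ahead of the robot, y to its left, z up, the work surface at z = 0. Lengths are in m, angles in rad, forces in N, time in s.
With the tool pointing down it reaches from about 0.4 to 0.825 m from the base axis. Payload 7 kg.
Tool frame: the origin (TCP) lies on the centre line of the jaws, within the pads' length; the fingertips stand 22 mm ahead of it and the grasp point (between the pads) lies 3 mm ahead of it (arm.tcp_to_tips is the distance from the TCP to the fingertips, in m); z points along the fingers, y is the line along which they close (so a half turn about z gives the same grasp; the last joint's range is limited). The gripper opens to 88 mm and grips with 3 to 60 N. Pads are 19 mm wide; open, the fingers measure 130 mm over their backs; the gripper's body (78 mm by 193 mm) begins 47 mm behind the grasp point.
Start: joints at [-0.986, 0.359, 0.012, 0, -1.224, -0.288], TCP at [0.197, -0.645, 0.249] pointing down, gripper open.
Joint ranges: [-3.07, 3.07], [-1.43, 2.12], [-1.02, 1.25], [-3.03, 1.67], [-3.05, -0], [-3.03, 3.03]. Speed limits (rad/s): [2.39, 2.39, 3.01, 3.14, 3.14, 3.14].

## Interface

Orientations are given as [roll, pitch, yaw] about the fixed x, y, z axes, in that order (R = Rz(yaw) Ry(pitch) Rx(roll)).
In Python, from station import arm gives the robot as it stands.
- The arm moves only by the tool jog_arm, never from a script. Its argument "targets" is a list of rows, each an object of numbers: "dx", "dy", "dz": the shift along the tool's x, y, z in mm; "rx", "ry", "rz": the turn, a rotation vector about the tool's x, y, z in rad; "gripper": the closure, from 0 (fully open) to 1 (shut). In form: [{"dx": .., "dy": .., "dz": .., "rx": .., "ry": .., "rz": .., "gripper": ..}, ...]. A call has exactly 8 rows; each row is the pose to reach, as a shift and turn from the pose commanded when the call began, along the tool's axes at that moment; what a row does not reach only later rows make up. A row lasts 1/12 s, in which the tool goes at most 41.7 mm and 7.16 degrees, less where a joint would pass 70% of its speed; a pose out of reach is approached as far as the arm can. A call with a gripper value outside its range is refused whole. The fingers move at their own pace and stop on an object; "force" is the grip in N (left out, the last holds). Time passes only in rows, so rows that repeat a pose let the fingers close, or fill a call up. It gives the time, the measured TCP pose, the force, the opening and the grip force at its end, in the units of the state.
- arm.get_state(): the state, without advancing time (a new reading comes with each control period).
- arm.grab_frame(name): name is "scene" or "side" or "wrist"; returns a dict with "frame" (480x640x3 uint8, red, green, blue), "z_map" (480x640 float32, m along the optical axis (not along the pixel's ray), 0 where there is no reading), "fx", "fy", "cx", "cy" (pixels), "view" (4x4, takes a point from world to camera coordinates). Camera axes: x right, y down, z forward; pixel columns grow to the right and rows downward; lengths in m; the calibration is good to about 2 mm. The wrist camera is an equidistant fisheye: a pixel r from the principal point sees the ray r / f radians off the axis. A picture is of the moment at which its call begins.
- arm.job_done(): hands the job in; it is judged then, once.
The state is a dict: "t": time; "q": joint angles; "qd": joint speeds; "joint_efforts": joint torques, N m; "eef_pos": TCP position; "ee_rot": TCP orientation; "force": force on the tool from outside, world axes, zero at the start; "moment": the same for the moment, N m; "width": finger opening in m; "gripper_force": force on a finger pad.
Only numpy, scipy, OpenCV 4.12 (cv2) and the standard library are available. Lean on these libraries where they do the work, as an engineer would, in place of code of your own. Each camera call takes 0.05 s, during which the arm holds its last target. There are 200 camera calls.

## Working session

There is one attempt and no reset: what is moved stays moved. The work goes in short steps, Python scripts to look and compute and a tool call to move; the robot and the scene stay as the last step left them, time stands still between calls to the robot, and variables do not carry over. Pictures are saved under pics/ and viewed, at most 10 in all, crops included, and the job is handed in when it is done.

Besides the shell and the picture viewer there is one more tool, called after "Request:" as name(argument=value, ...) on one line, values as JSON. jog_arm: Moves the arm, as the interface text tells. Its arguments: {"type":"object","properties":{"targets":{"type":"array","items":{"type":"object","properties":{"dx":{"type":"number"},"dy":{"type":"number"},"dz":{"type":"number"},"rx":{"type":"number"},"ry":{"type":"number"},"rz":{"type":"number"},"gripper":{"type":"number"}}}},"force":{"type":"number"}},"required":["targets"]}

```bash
ls; mkdir -p pics; python3 - <<'E'
from station import arm
import cv2,numpy as np,pickle
D={}
for n in("scene","side","wrist"):
    d=arm.grab_frame(n);D[n]=d
    print(n,d["fx"],d["fy"],d["cx"],d["cy"],np.round(d["view"],3).tolist())
pickle.dump(D,open("f0.pkl","wb"))
cv2.imwrite("pics/a.png",cv2.cvtColor(np.hstack([cv2.resize(D[n]["frame"],(400,300)) for n in("scene","side")]),cv2.COLOR_RGB2BGR))
s=arm.get_state();print(s)
E
```

```text
pics
scene 478.3601346267619 478.3601346267619 316.9996612193448 243.49416389690714 [[0.72, 0.693, 0.016, -0.482], [0.588, -0.599, -0.543, -0.285], [-0.367, 0.4, -0.839, 1.286], [0.0, 0.0, 0.0, 1.0]]
side 578.4919076593346 578.4919076593346 316.3419528067753 229.30805059054904 [[-0.894, -0.448, -0.022, 0.569], [-0.229, 0.499, -0.836, 0.195], [0.385, -0.742, -0.549, 0.967], [0.0, 0.0, 0.0, 1.0]]
wrist 371.64829954431775 371.64829954431775 315.4170146464734 235.36422466241393 [[-0.293, 0.956, 0.001, 0.675], [0.912, 0.279, 0.3, -0.037], [0.287, 0.089, -0.954, 0.391], [0.0, 0.0, 0.0, 1.0]]
{'t': 0.15, 'q': array([-9.85909779e-01,  3.59246120e-01,  1.12373284e-02, -2.53277039e-04,
       -1.22410656e+00, -2.88121662e-01]), 'qd': array([-0.00055125, -0.00237791,  0.00171942,  0.00127726,  0.00130808,
       -0.00349974]), 'joint_efforts': array([-7.67911224e-04, -5.83275962e+01,  2.93287951e+01,  7.00107381e+00,
        8.79565050e-03, -1.10754654e-04]), 'eef_pos': array([ 0.19726864, -0.64515432,  0.24780884]), 'ee_rot': array([ 3.14026034e+00, -1.46525628e-04, -2.84491389e+00]), 'force': array([ 0.3640486 , -0.25677288, -0.31845437]), 'moment': array([ 0.00457187, -0.01748139,  0.01816852]), 'gripper_force': 0.0, 'width': 0.08764203400576683}
```

View pics/a.png

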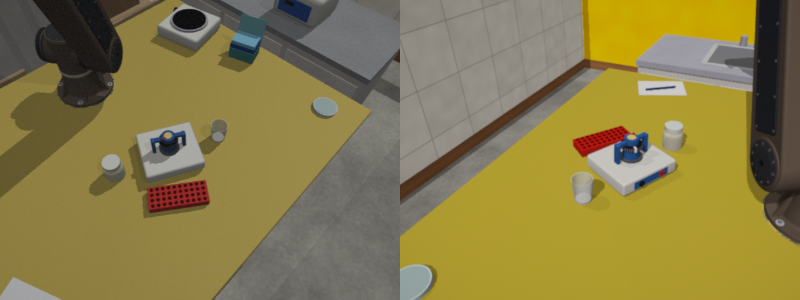

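The scene view shows the light base near full-resolution (272,240), with the jar at left (178,270), the beaker at (350,208) and the rack at (285,312). In the side view the base is near (370,245).

```bash
cat > h.py <<'E'
import numpy as np,cv2
def ray(d,u,v,fish=False):
    a=np.array([(u-d["cx"])/d["fx"],(v-d["cy"])/d["fy"]])
    if fish:
        r=np.hypot(*a); c=np.array([*(a/r*np.sin(r)),np.cos(r)]) if r>1e-9 else np.array([0,0,1.])
    else: c=np.array([*a,1.])
    R,t=d["view"][:3,:3],d["view"][:3,3]
    return -R.T@t, R.T@(c/np.linalg.norm(c))
def on_plane(d,u,v,z,fish=False):
    o,r=ray(d,u,v,fish); return o+r*(z-o[2])/r[2]
def meet(rays):
    A=sum(np.eye(3)-np.outer(r,r) for o,r in rays); b=sum((np.eye(3)-np.outer(r,r))@o for o,r in rays)
    return np.linalg.solve(A,b)
def cloud(d):
    z=d["z_map"]; v,u=np.mgrid[:480,:640]
    P=np.stack([(u-d["cx"])/d["fx"]*z,(v-d["cy"])/d["fy"]*z,z],-1)
    return (P-d["view"][:3,3])@d["view"][:3,:3]
E
python3 - <<'E'
import pickle,cv2,numpy as np
from h import *
D=pickle.load(open("f0.pkl","rb"))
out=[]
for n,(u,v) in dict(scene=(270,235),side=(370,245)).items():
    d=D[n];f=d["frame"];P=cloud(d)
    reg=np.zeros((480,640),bool);reg[v-75:v+75,u-75:u+75]=1
    hsv=cv2.cvtColor(f,cv2.COLOR_RGB2HSV)
    m=reg&(d["z_map"]>0)
    top=m&(abs(P[...,2]-.052)<.006)&(hsv[...,1]<90)&(hsv[...,2]>120)
    p=P[top][:,:2].astype(np.float32); (c,s,a)=cv2.minAreaRect(p)
    print(n,"top",top.sum(),np.median(P[top][:,2]),c,s,a)
    b=m&(hsv[...,0]>100)&(hsv[...,0]<130)&(hsv[...,1]>120)&(P[...,2]>.1)
    q=P[b]; print("blue",b.sum(),q[:,2].max(),cv2.minAreaRect(q[:,:2].astype(np.float32)))
    out.append(cv2.resize(f[v-50:v+50,u-50:u+50],(400,400),interpolation=cv2.INTER_CUBIC))
cv2.imwrite("pics/b.png",cv2.cvtColor(np.hstack(out),cv2.COLOR_RGB2BGR))
E
```

```text
scene top 4402 0.05062369890806638 (0.512980043888092, 0.012621298432350159) (0.34741172194480896, 0.18941615521907806) 61.4447021484375
blue 474 0.12657865026266635 ((0.5142894387245178, 0.010057643055915833), (0.11499286442995071, 0.044575463980436325), 75.25370025634766)
side top 4547 0.05095038558937222 (0.513292670249939, 0.020718678832054138) (0.40418410301208496, 0.19133752584457397) 61.265323638916016
blue 575 0.1264315332808303 ((0.5139172673225403, 0.015075910836458206), (0.11585751175880432, 0.05380229279398918), 47.7202262878418)
```

View pics/b.png

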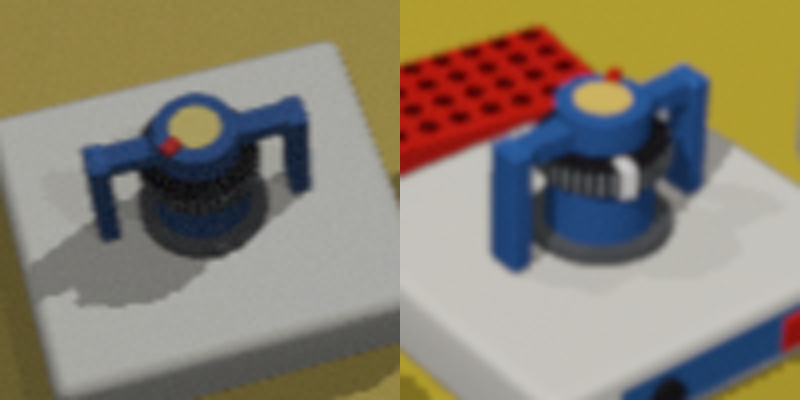

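The crops show the ring, the red tab (scene crop (170,145)), and the white line (side crop (625,178)). The ring axis is near (0.514, 0.012). I'll move above it.

Request:
jog_arm(targets=[{"dx": -25, "dy": 27}, {"dx": -50, "dy": 54}, {"dx": -75, "dy": 80}, {"dx": -99, "dy": 107}, {"dx": -124, "dy": 134}, {"dx": -149, "dy": 161}, {"dx": -173, "dy": 187}, {"dx": -198, "dy": 214}])

```text
invalid input at $.targets[0]: expected keys dx, dy, dz, rx, ry, rz, gripper
```

Request:
jog_arm(targets=[{"dx": -25, "dy": 27}, {"dx": -50, "dy": 54}, {"dx": -75, "dy": 80}, {"dx": -99, "dy": 107}, {"dx": -124, "dy": 134}, {"dx": -149, "dy": 161}, {"dx": -173, "dy": 187}, {"dx": -198, "dy": 214}])

```text
invalid input at $.targets[0]: expected keys dx, dy, dz, rx, ry, rz, gripper
```

Request:
jog_arm(targets=[{"dx": -25, "dy": 27}, {"dx": -50, "dy": 54}, {"dx": -75, "dy": 80}, {"dx": -99, "dy": 107}, {"dx": -99, "dy": 107}, {"dx": -99, "dy": 107}, {"dx": -99, "dy": 107}, {"dx": -99, "dy": 107}])

```text
invalid input at $.targets[0]: expected keys dx, dy, dz, rx, ry, rz, gripper
```

```bash
python3 - <<'E'
from station import arm
import cv2,numpy as np,pickle
d=arm.grab_frame("wrist");pickle.dump(d,open("w1.pkl","wb"))
s=arm.get_state();print(s["t"],s["q"],s["eef_pos"],s["ee_rot"])
cv2.imwrite("pics/c.png",cv2.cvtColor(d["frame"],cv2.COLOR_RGB2BGR))
E
```

```text
0.2 [-9.85906184e-01  3.59122201e-01  1.14273997e-02 -2.05243362e-04
 -1.22411644e+00 -2.88093478e-01] [ 0.19730793 -0.64523858  0.24798042] [ 3.14056474e+00 -1.03354626e-04 -2.84486577e+00]
```

View pics/c.png

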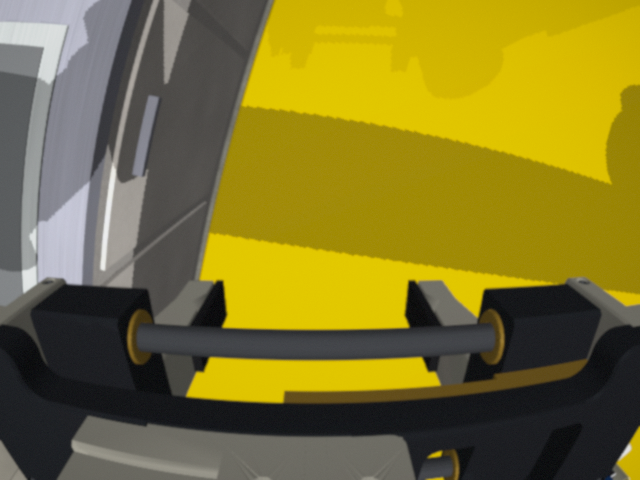

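The moves were refused because every key is required, so the arm hasn't moved. This wrist view shows only the open fingers, at (215,310) and (420,310), over bare bench. I'll resend the moves with all keys.

Request:
jog_arm(targets=[{"dx": -25, "dy": 27, "dz": 0, "rx": 0, "ry": 0, "rz": 0, "gripper": 0}, {"dx": -50, "dy": 54, "dz": 0, "rx": 0, "ry": 0, "rz": 0, "gripper": 0}, {"dx": -75, "dy": 80, "dz": 0, "rx": 0, "ry": 0, "rz": 0, "gripper": 0}, {"dx": -99, "dy": 107, "dz": 0, "rx": 0, "ry": 0, "rz": 0, "gripper": 0}, {"dx": -124, "dy": 134, "dz": 0, "rx": 0, "ry": 0, "rz": 0, "gripper": 0}, {"dx": -149, "dy": 161, "dz": 0, "rx": 0, "ry": 0, "rz": 0, "gripper": 0}, {"dx": -173, "dy": 187, "dz": 0, "rx": 0, "ry": 0, "rz": 0, "gripper": 0}, {"dx": -198, "dy": 214, "dz": 0, "rx": 0, "ry": 0, "rz": 0, "gripper": 0}])

```text
t: 0.87
eef_pos: [0.3244, -0.3814, 0.2486]
ee_rot: [-3.141, 0.0, -2.845]
force: [0.7, 0.3, -0.0]
width: 0.0875
gripper_force: 0.0
```

Request:
jog_arm(targets=[{"dx": -25, "dy": 27, "dz": 0, "rx": 0, "ry": 0, "rz": 0, "gripper": 0}, {"dx": -50, "dy": 54, "dz": 0, "rx": 0, "ry": 0, "rz": 0, "gripper": 0}, {"dx": -75, "dy": 80, "dz": 0, "rx": 0, "ry": 0, "rz": 0, "gripper": 0}, {"dx": -99, "dy": 107, "dz": 0, "rx": 0, "ry": 0, "rz": 0, "gripper": 0}, {"dx": -124, "dy": 134, "dz": 0, "rx": 0, "ry": 0, "rz": 0, "gripper": 0}, {"dx": -149, "dy": 161, "dz": 0, "rx": 0, "ry": 0, "rz": 0, "gripper": 0}, {"dx": -173, "dy": 187, "dz": 0, "rx": 0, "ry": 0, "rz": 0, "gripper": 0}, {"dx": -198, "dy": 214, "dz": 0, "rx": 0, "ry": 0, "rz": 0, "gripper": 0}])

```text
t: 1.53
eef_pos: [0.4511, -0.1186, 0.2488]
ee_rot: [-3.142, 0.001, -2.845]
force: [0.5, -0.4, -0.9]
width: 0.0874
gripper_force: 0.0
```

Request:
jog_arm(targets=[{"dx": -25, "dy": 27, "dz": 0, "rx": 0, "ry": 0, "rz": 0, "gripper": 0}, {"dx": -50, "dy": 54, "dz": 0, "rx": 0, "ry": 0, "rz": 0, "gripper": 0}, {"dx": -75, "dy": 80, "dz": 0, "rx": 0, "ry": 0, "rz": 0, "gripper": 0}, {"dx": -99, "dy": 107, "dz": 0, "rx": 0, "ry": 0, "rz": 0, "gripper": 0}, {"dx": -99, "dy": 107, "dz": 0, "rx": 0, "ry": 0, "rz": 0, "gripper": 0}, {"dx": -99, "dy": 107, "dz": 0, "rx": 0, "ry": 0, "rz": 0, "gripper": 0}, {"dx": -99, "dy": 107, "dz": 0, "rx": 0, "ry": 0, "rz": 0, "gripper": 0}, {"dx": -99, "dy": 107, "dz": 0, "rx": 0, "ry": 0, "rz": 0, "gripper": 0}])

```text
t: 2.2
eef_pos: [0.5138, 0.0102, 0.2485]
ee_rot: [3.142, -0.0, -2.845]
force: [-0.3, -0.3, -0.3]
width: 0.0876
gripper_force: 0.0
```

```bash
python3 - <<'E'
from station import arm
import cv2,numpy as np,pickle
d=arm.grab_frame("wrist");pickle.dump(d,open("w1.pkl","wb"))
s=arm.get_state();print(s["t"],s["q"],s["eef_pos"],s["ee_rot"])
cv2.imwrite("pics/d.png",cv2.cvtColor(d["frame"],cv2.COLOR_RGB2BGR))
E
```

```text
2.25 [ 4.01940941e-01  9.21754202e-02 -3.37586764e-01  3.89830800e-06
 -1.14104506e+00 -1.67699398e+00] [0.51384644 0.01001648 0.24864472] [-3.14158797e+00 -1.04773623e-05 -2.84584775e+00]
```

View pics/d.png

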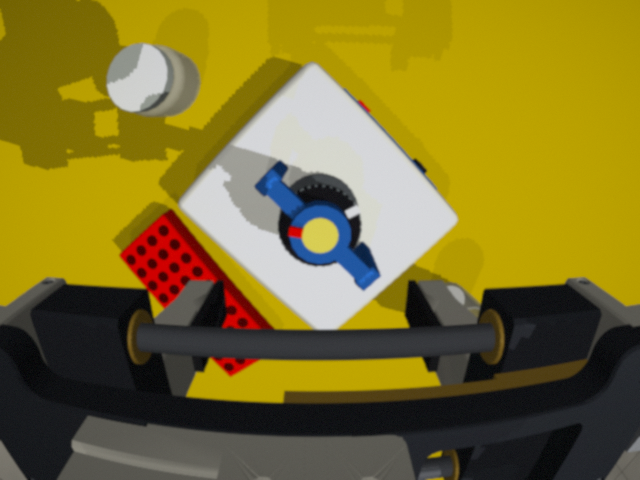

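The wrist view shows the collar's tan disc at (319,236), the red tab at (295,232) and the white line at (352,212). The yoke ends are near (268,180) and (368,272), and the panel face is at upper right.

```bash
cat >> h.py <<'E'
def analyse(d,fish=True,box=(150,340,240,400)):
    f=d["frame"];hsv=cv2.cvtColor(f,cv2.COLOR_RGB2HSV).astype(int);H,S,V=hsv[...,0],hsv[...,1],hsv[...,2]
    reg=np.zeros(H.shape,bool);reg[box[0]:box[1],box[2]:box[3]]=1
    def big(m,near=None,rad=60):
        m=(m&reg)
        if near is not None:
            v,u=np.mgrid[:480,:640]; m&=np.hypot(u-near[0],v-near[1])<rad
        n,l,st,c=cv2.connectedComponentsWithStats(m.astype(np.uint8))
        k=1+np.argmax(st[1:,4]); return l==k,c[k]
    blue,_=big((H>100)&(H<130)&(S>120))
    filled=cv2.morphologyEx(blue.astype(np.uint8),cv2.MORPH_CLOSE,np.ones((3,3)))
    tan=None
    hull=cv2.fillPoly(np.zeros_like(filled),[cv2.convexHull(np.argwhere(filled)[:,::-1].astype(np.int32))],1)>0
    tan,tc=big((H>15)&(H<35)&(S>50)&hull)
    red,rc=big(((H<8)|(H>172))&(S>150),tc,45)
    return blue,tan,tc,red,rc
E
python3 - <<'E'
import pickle
from h import *
d=pickle.load(open("w1.pkl","rb"));D=pickle.load(open("f0.pkl","rb"))
blue,tan,tc,red,rc=analyse(d)
print("px",tc,tan.sum(),rc,red.sum())
rays=[ray(d,*tc,True)]
for n,b in(("scene",(185,285,220,320)),("side",(195,295,320,420))):
    r=analyse(D[n],False,b); print(n,r[2],r[1].sum(),r[4],r[3].sum(),on_plane(D[n],*r[2],.124)); rays.append(ray(D[n],*r[2]))
C=on_plane(d,*tc,.124,True);T=on_plane(d,*rc,.126,True)
print("tri",meet(rays),meet(rays[:2]),meet(rays[1:]),"plane",C)
print("tab",T,"ang",np.arctan2(*(T-C)[1::-1]),"r",np.hypot(*(T-C)[:2]))
# base top: corners
hsv=cv2.cvtColor(d["frame"],cv2.COLOR_RGB2HSV)
m=((hsv[...,1]<60)&(hsv[...,2]>90));m[:,:170]=0;m[335:]=0;m[:,465:]=0;m[:55]=0
m|=blue
c=max(cv2.findContours(m.astype(np.uint8),0,1)[0],key=cv2.contourArea)[:,0]
p=np.array([on_plane(d,u,v,.052,True)[:2] for u,v in c],np.float32);print("base",cv2.minAreaRect(p))
# blue bridges
q=np.array([on_plane(d,u,v,.118,True)[:2] for v,u in np.argwhere(blue)]);print("bridge",cv2.minAreaRect(q.astype(np.float32)))
w=(hsv[...,1]<60)&(hsv[...,2]>150);v,u=np.mgrid[:480,:640]
pts=[]
for a,b in np.argwhere(w&(np.hypot(u-tc[0],v-tc[1])<50)):
    P=on_plane(d,b,a,.104,True);r=np.hypot(*(P-C)[:2])
    if .023<r<.034: pts.append(np.r_[(P-C)[:2],r])
pts=np.array(pts);an=np.arctan2(pts[:,1],pts[:,0]);print("white",len(pts),np.median(an),np.histogram(an,12))
E
```

```text
px [319.539 235.091] 1000 [293.6350365  231.42335766] 137
scene [268.25742574 216.31683168] 101 [262.15384615 221.38461538] 13 [0.51352574 0.0115491  0.124     ]
side [370.29069767 219.06976744] 86 [342.67834793 216.77221527] 799 [0.51289916 0.01470612 0.124     ]
tri [0.51339141 0.01225963 0.12275488] [0.51325877 0.01197127 0.12346845] [0.51328254 0.01232922 0.12270586] plane [0.51317761 0.0120876  0.124     ]
tab [ 0.51542643 -0.00695141  0.126     ] ang -1.4532246386208765 r 0.019171353499403045
base ((0.5109829902648926, 0.01228189468383789), (0.20539328455924988, 0.18686546385288239), 61.819175720214844)
bridge ((0.5127807259559631, 0.010709159076213837), (0.11871197819709778, 0.048878077417612076), 50.054893493652344)
white 292 1.794495648223375 (array([ 19,  21,  21,  21,  20,  22,   6,   0,   2,  20,  19, 121]), array([-1.13904719, -0.83852915, -0.53801112, -0.23749309,  0.06302495,
        0.36354298,  0.66406101,  0.96457904,  1.26509708,  1.56561511,
        1.86613314,  2.16665118,  2.46716921]))
```

Height and sizes check out: the collar top triangulates to 0.1235 and the base measures 205×187 mm. The centre is (0.5132, 0.0120), the base yaw −0.49 and the tab at −1.453. The line is at about 2.33, so the ring needs about 2.5 rad, in two strokes of about 1.25. Now I'll descend.

Request:
jog_arm(targets=[{"dx": 0, "dy": 2, "dz": 15, "rx": 0, "ry": 0, "rz": -0.06, "gripper": 0}, {"dx": 0, "dy": 2, "dz": 35, "rx": 0, "ry": 0, "rz": -0.125, "gripper": 0}, {"dx": 0, "dy": 2, "dz": 60, "rx": 0, "ry": 0, "rz": -0.125, "gripper": 0}, {"dx": 0, "dy": 2, "dz": 80, "rx": 0, "ry": 0, "rz": -0.125, "gripper": 0}, {"dx": 0, "dy": 2, "dz": 95, "rx": 0, "ry": 0, "rz": -0.125, "gripper": 0}, {"dx": 0, "dy": 2, "dz": 100, "rx": 0, "ry": 0, "rz": -0.125, "gripper": 0}, {"dx": 0, "dy": 2, "dz": 100, "rx": 0, "ry": 0, "rz": -0.125, "gripper": 0}, {"dx": 0, "dy": 2, "dz": 100, "rx": 0, "ry": 0, "rz": -0.125, "gripper": 0}])

```text
t: 2.92
eef_pos: [0.514, 0.0123, 0.1493]
ee_rot: [-3.141, 0.001, -2.72]
force: [0.6, 1.0, 0.7]
width: 0.0876
gripper_force: 0.0
```

```bash
python3 - <<'E'
from station import arm
import cv2,numpy as np,pickle
from h import *
d=arm.grab_frame("wrist");pickle.dump(d,open("w2.pkl","wb"))
s=arm.get_state();print(s["t"],s["eef_pos"],s["ee_rot"])
try:
    b,t,tc,r,rc=analyse(d,True,(150,440,200,440));C=on_plane(d,*tc,.124,True);T=on_plane(d,*rc,.126,True);print(tc,t.sum(),C,rc,r.sum(),np.arctan2(*(T-C)[1::-1]))
except Exception as e: print(e)
cv2.imwrite("pics/e.png",cv2.cvtColor(d["frame"],cv2.COLOR_RGB2BGR))
E
```

```text
2.9667 [0.51431395 0.01257292 0.1497164 ] [-3.14120974e+00  1.56286031e-03 -2.72018670e+00]
[318.09727985 294.56339327] 2169 [0.51280544 0.01209501 0.124     ] [282.80608365 286.70342205] 263 -1.4443067339480526
```

View pics/e.png

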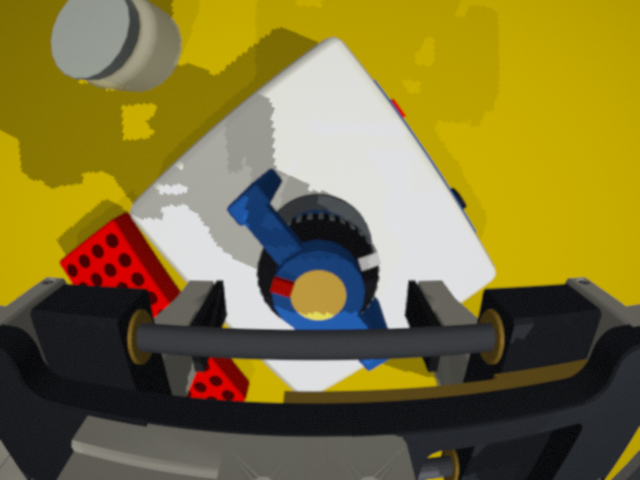

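The tan disc is at (318,294), centred between the fingers at (215,310) and (420,310), and the refined centre is within 1.3 mm of the TCP. I'll go down the remaining 49 mm and grip.

Request:
jog_arm(targets=[{"dx": 1, "dy": 0, "dz": 12, "rx": 0, "ry": 0, "rz": 0, "gripper": 0}, {"dx": 1, "dy": 0, "dz": 24, "rx": 0, "ry": 0, "rz": 0, "gripper": 0}, {"dx": 1, "dy": 0, "dz": 36, "rx": 0, "ry": 0, "rz": 0, "gripper": 0}, {"dx": 1, "dy": 0, "dz": 45, "rx": 0, "ry": 0, "rz": 0, "gripper": 0}, {"dx": 1, "dy": 0, "dz": 49, "rx": 0, "ry": 0, "rz": 0, "gripper": 0}, {"dx": 1, "dy": 0, "dz": 49, "rx": 0, "ry": 0, "rz": 0, "gripper": 0}, {"dx": 1, "dy": 0, "dz": 49, "rx": 0, "ry": 0, "rz": 0, "gripper": 0}, {"dx": 1, "dy": 0, "dz": 49, "rx": 0, "ry": 0, "rz": 0, "gripper": 0}])

```text
t: 3.63
eef_pos: [0.5133, 0.0126, 0.1003]
ee_rot: [-3.141, 0.001, -2.72]
force: [-0.1, -0.8, -0.3]
width: 0.0873
gripper_force: 0.0
```

Request:
jog_arm(force=25, targets=[{"dx": 0, "dy": 0, "dz": 0, "rx": 0, "ry": 0, "rz": 0, "gripper": 0.5}, {"dx": 0, "dy": 0, "dz": 0, "rx": 0, "ry": 0, "rz": 0, "gripper": 0.5}, {"dx": 0, "dy": 0, "dz": 0, "rx": 0, "ry": 0, "rz": 0, "gripper": 0.5}, {"dx": 0, "dy": 0, "dz": 0, "rx": 0, "ry": 0, "rz": 0, "gripper": 0.5}, {"dx": 0, "dy": 0, "dz": 0, "rx": 0, "ry": 0, "rz": 0, "gripper": 0.5}, {"dx": 0, "dy": 0, "dz": 0, "rx": 0, "ry": 0, "rz": 0, "gripper": 0.5}, {"dx": 0, "dy": 0, "dz": 0, "rx": 0, "ry": 0, "rz": 0, "gripper": 0.5}, {"dx": 0, "dy": 0, "dz": 0, "rx": 0, "ry": 0, "rz": 0, "gripper": 0.5}])

```text
t: 4.3
eef_pos: [0.5127, 0.0129, 0.0997]
ee_rot: [3.141, 0.0, -2.72]
force: [-2.6, 5.4, 3.4]
width: 0.0656
gripper_force: 25.0
```

Gripped, width 65.6 mm. Turning counter-clockwise.

Request:
jog_arm(targets=[{"dx": 0, "dy": 0, "dz": 0, "rx": 0, "ry": 0, "rz": -0.08, "gripper": 0.5}, {"dx": 0, "dy": 0, "dz": 0, "rx": 0, "ry": 0, "rz": -0.16, "gripper": 0.5}, {"dx": 0, "dy": 0, "dz": 0, "rx": 0, "ry": 0, "rz": -0.24, "gripper": 0.5}, {"dx": 0, "dy": 0, "dz": 0, "rx": 0, "ry": 0, "rz": -0.32, "gripper": 0.5}, {"dx": 0, "dy": 0, "dz": 0, "rx": 0, "ry": 0, "rz": -0.4, "gripper": 0.5}, {"dx": 0, "dy": 0, "dz": 0, "rx": 0, "ry": 0, "rz": -0.48, "gripper": 0.5}, {"dx": 0, "dy": 0, "dz": 0, "rx": 0, "ry": 0, "rz": -0.56, "gripper": 0.5}, {"dx": 0, "dy": 0, "dz": 0, "rx": 0, "ry": 0, "rz": -0.64, "gripper": 0.5}])

```text
t: 4.97
eef_pos: [0.5129, 0.0126, 0.0997]
ee_rot: [-3.142, 0.0, -2.076]
force: [-1.2, 2.4, 3.0]
width: 0.0654
gripper_force: 25.0
```

Request:
jog_arm(targets=[{"dx": 0, "dy": 0, "dz": 0, "rx": 0, "ry": 0, "rz": -0.1, "gripper": 0.5}, {"dx": 0, "dy": 0, "dz": 0, "rx": 0, "ry": 0, "rz": -0.2, "gripper": 0.5}, {"dx": 0, "dy": 0, "dz": 0, "rx": 0, "ry": 0, "rz": -0.3, "gripper": 0.5}, {"dx": 0, "dy": 0, "dz": 0, "rx": 0, "ry": 0, "rz": -0.4, "gripper": 0.5}, {"dx": 0, "dy": 0, "dz": 0, "rx": 0, "ry": 0, "rz": -0.5, "gripper": 0.5}, {"dx": 0, "dy": 0, "dz": 0, "rx": 0, "ry": 0, "rz": -0.6, "gripper": 0.5}, {"dx": 0, "dy": 0, "dz": 0, "rx": 0, "ry": 0, "rz": -0.62, "gripper": 0.5}, {"dx": 0, "dy": 0, "dz": 0, "rx": 0, "ry": 0, "rz": -0.62, "gripper": 0.5}])

```text
t: 5.63
eef_pos: [0.5132, 0.0126, 0.0997]
ee_rot: [-3.141, 0.0, -1.461]
force: [0.7, 2.0, 0.0]
width: 0.0654
gripper_force: 25.0
```

Request:
jog_arm(targets=[{"dx": 0, "dy": 0, "dz": 0, "rx": 0, "ry": 0, "rz": 0, "gripper": 0}, {"dx": 0, "dy": 0, "dz": 0, "rx": 0, "ry": 0, "rz": 0, "gripper": 0}, {"dx": 0, "dy": 0, "dz": 0, "rx": 0, "ry": 0, "rz": 0, "gripper": 0}, {"dx": 0, "dy": 0, "dz": 0, "rx": 0, "ry": 0, "rz": 0, "gripper": 0}, {"dx": 0, "dy": 0, "dz": 0, "rx": 0, "ry": 0, "rz": 0, "gripper": 0}, {"dx": 0, "dy": 0, "dz": 0, "rx": 0, "ry": 0, "rz": 0, "gripper": 0}, {"dx": 0, "dy": 0, "dz": 0, "rx": 0, "ry": 0, "rz": 0, "gripper": 0}, {"dx": 0, "dy": 0, "dz": 0, "rx": 0, "ry": 0, "rz": 0, "gripper": 0}])

```text
t: 6.3
eef_pos: [0.5128, 0.0124, 0.0996]
ee_rot: [3.142, -0.0, -1.46]
force: [-0.5, 0.1, 0.1]
width: 0.0877
gripper_force: 0.0
```

Request:
jog_arm(targets=[{"dx": 0, "dy": 0, "dz": -15, "rx": 0, "ry": 0, "rz": 0, "gripper": 0}, {"dx": 0, "dy": 0, "dz": -35, "rx": 0, "ry": 0, "rz": 0, "gripper": 0}, {"dx": 0, "dy": 0, "dz": -60, "rx": 0, "ry": 0, "rz": 0, "gripper": 0}, {"dx": 0, "dy": 0, "dz": -85, "rx": 0, "ry": 0, "rz": 0.1, "gripper": 0}, {"dx": 0, "dy": 0, "dz": -110, "rx": 0, "ry": 0, "rz": 0.2, "gripper": 0}, {"dx": 0, "dy": 0, "dz": -120, "rx": 0, "ry": 0, "rz": 0.3, "gripper": 0}, {"dx": 0, "dy": 0, "dz": -120, "rx": 0, "ry": 0, "rz": 0.4, "gripper": 0}, {"dx": 0, "dy": 0, "dz": -120, "rx": 0, "ry": 0, "rz": 0.5, "gripper": 0}])

```text
t: 6.97
eef_pos: [0.5132, 0.0126, 0.2207]
ee_rot: [-3.14, 0.002, -1.965]
force: [0.6, -0.4, -0.1]
width: 0.0879
gripper_force: 0.0
```

Request:
jog_arm(targets=[{"dx": 0, "dy": 0, "dz": 0, "rx": 0, "ry": 0, "rz": 0.12, "gripper": 0}, {"dx": 0, "dy": 0, "dz": 0, "rx": 0, "ry": 0, "rz": 0.24, "gripper": 0}, {"dx": 0, "dy": 0, "dz": 0, "rx": 0, "ry": 0, "rz": 0.36, "gripper": 0}, {"dx": 0, "dy": 0, "dz": 0, "rx": 0, "ry": 0, "rz": 0.48, "gripper": 0}, {"dx": 0, "dy": 0, "dz": 0, "rx": 0, "ry": 0, "rz": 0.6, "gripper": 0}, {"dx": 0, "dy": 0, "dz": 0, "rx": 0, "ry": 0, "rz": 0.72, "gripper": 0}, {"dx": 0, "dy": 0, "dz": 0, "rx": 0, "ry": 0, "rz": 0.76, "gripper": 0}, {"dx": 0, "dy": 0, "dz": 0, "rx": 0, "ry": 0, "rz": 0.76, "gripper": 0}])

```text
t: 7.63
eef_pos: [0.5127, 0.0124, 0.2195]
ee_rot: [3.142, -0.0, -2.722]
force: [0.1, -0.0, 0.8]
width: 0.0874
gripper_force: 0.0
```

```bash
cat >> h.py <<'E'
def line(d,C,z=.104,fish=True,lo=.024,hi=.033):
    hsv=cv2.cvtColor(d["frame"],cv2.COLOR_RGB2HSV)
    th=np.linspace(-np.pi,np.pi,361)[:-1]; rr=np.linspace(lo,hi,10)
    R,t=d["view"][:3,:3],d["view"][:3,3]
    X=np.array([[[C[0]+r*np.cos(a),C[1]+r*np.sin(a),z] for r in rr] for a in th])@R.T+t
    if fish:
        rho=np.hypot(X[...,0],X[...,1]);k=np.arctan2(rho,X[...,2])/rho
    else: k=1/X[...,2]
    u=(d["cx"]+d["fx"]*k*X[...,0]).astype(np.float32);v=(d["cy"]+d["fy"]*k*X[...,1]).astype(np.float32)
    s=cv2.remap(hsv,u,v,0); w=((s[...,1]<70)&(s[...,2]>120)).mean(1)
    return th,w
E
python3 - <<'E'
from station import arm
import cv2,numpy as np,pickle
from h import *
for d in (pickle.load(open("w1.pkl","rb")),pickle.load(open("w2.pkl","rb")),arm.grab_frame("wrist")):
    b,t,tc,r,rc=analyse(d);C=on_plane(d,*tc,.124,True);T=on_plane(d,*rc,.126,True)
    th,w=line(d,C);print(C,"tab",np.arctan2(*(T-C)[1::-1]),[(round(a,2),round(x,1)) for a,x in zip(th,w) if x>.3])
s=arm.get_state();print(s["t"],s["eef_pos"],s["ee_rot"],s["q"][5])
pickle.dump(d,open("w3.pkl","wb"))
cv2.imwrite("pics/f.png",cv2.cvtColor(cv2.resize(d["frame"][140:340,220:420],(600,600)),cv2.COLOR_RGB2BGR))
E
```

```text
[0.51317761 0.0120876  0.124     ] tab -1.4532246386208765 [(np.float64(2.2), np.float64(0.5)), (np.float64(2.22), np.float64(1.0)), (np.float64(2.23), np.float64(1.0)), (np.float64(2.25), np.float64(1.0)), (np.float64(2.27), np.float64(1.0)), (np.float64(2.29), np.float64(1.0)), (np.float64(2.3), np.float64(1.0)), (np.float64(2.32), np.float64(1.0)), (np.float64(2.34), np.float64(1.0)), (np.float64(2.36), np.float64(1.0)), (np.float64(2.37), np.float64(1.0)), (np.float64(2.39), np.float64(1.0)), (np.float64(2.41), np.float64(1.0)), (np.float64(2.43), np.float64(1.0)), (np.float64(2.44), np.float64(1.0)), (np.float64(2.46), np.float64(0.8)), (np.float64(2.48), np.float64(0.4))]
[0.51280544 0.01209501 0.124     ] tab -1.4443067339480526 [(np.float64(2.2), np.float64(0.6)), (np.float64(2.22), np.float64(0.9)), (np.float64(2.23), np.float64(1.0)), (np.float64(2.25), np.float64(1.0)), (np.float64(2.27), np.float64(1.0)), (np.float64(2.29), np.float64(1.0)), (np.float64(2.3), np.float64(1.0)), (np.float64(2.32), np.float64(1.0)), (np.float64(2.34), np.float64(1.0)), (np.float64(2.36), np.
[... 277 characters left out ...]
), np.float64(0.8)), (np.float64(-2.79), np.float64(0.8)), (np.float64(-2.78), np.float64(1.0)), (np.float64(-2.76), np.float64(1.0)), (np.float64(-2.74), np.float64(1.0)), (np.float64(-2.72), np.float64(1.0)), (np.float64(-2.71), np.float64(1.0)), (np.float64(-2.69), np.float64(1.0)), (np.float64(-2.67), np.float64(1.0)), (np.float64(-2.65), np.float64(1.0)), (np.float64(-2.64), np.float64(1.0)), (np.float64(-2.62), np.float64(1.0)), (np.float64(-2.6), np.float64(1.0)), (np.float64(-2.58), np.float64(1.0)), (np.float64(-2.57), np.float64(1.0)), (np.float64(-2.55), np.float64(0.5))]
7.6833 [0.51271582 0.01238817 0.2195583 ] [ 3.14157754e+00 -3.27855358e-05 -2.71872215e+00] -1.555357858663143
```

View pics/f.png

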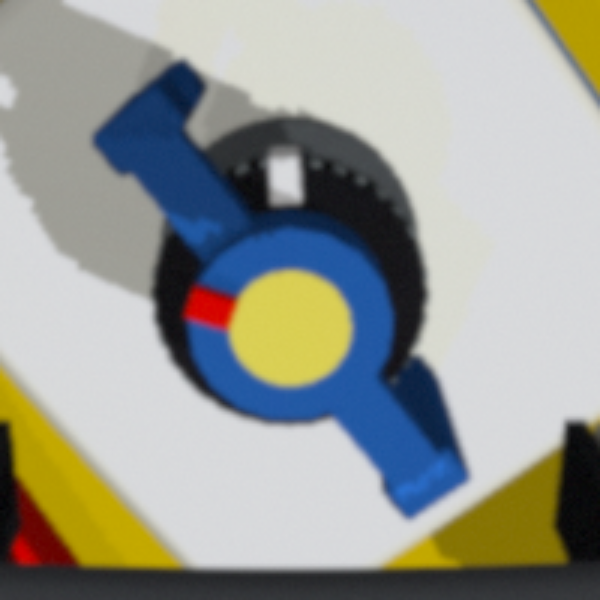

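The crop shows the line at (285,178) and the tab at (210,307). The line is now at −2.685 after turning 1.266 without slip, and the tab is at −1.45, so 1.235 remains.

Request:
jog_arm(targets=[{"dx": 0, "dy": 0, "dz": 25, "rx": 0, "ry": 0, "rz": 0, "gripper": 0}, {"dx": 0, "dy": 0, "dz": 50, "rx": 0, "ry": 0, "rz": 0, "gripper": 0}, {"dx": 0, "dy": 0, "dz": 70, "rx": 0, "ry": 0, "rz": 0, "gripper": 0}, {"dx": 0, "dy": 0, "dz": 90, "rx": 0, "ry": 0, "rz": 0, "gripper": 0}, {"dx": 0, "dy": 0, "dz": 107, "rx": 0, "ry": 0, "rz": 0, "gripper": 0}, {"dx": 0, "dy": 0, "dz": 120, "rx": 0, "ry": 0, "rz": 0, "gripper": 0}, {"dx": 0, "dy": 0, "dz": 120, "rx": 0, "ry": 0, "rz": 0, "gripper": 0}, {"dx": 0, "dy": 0, "dz": 120, "rx": 0, "ry": 0, "rz": 0, "gripper": 0}])

```text
t: 8.35
eef_pos: [0.5125, 0.0122, 0.0993]
ee_rot: [-3.141, -0.002, -2.718]
force: [1.3, 0.5, 0.2]
width: 0.088
gripper_force: 0.0
```

Request:
jog_arm(force=25, targets=[{"dx": 0, "dy": 0, "dz": 0, "rx": 0, "ry": 0, "rz": 0, "gripper": 0.5}, {"dx": 0, "dy": 0, "dz": 0, "rx": 0, "ry": 0, "rz": 0, "gripper": 0.5}, {"dx": 0, "dy": 0, "dz": 0, "rx": 0, "ry": 0, "rz": 0, "gripper": 0.5}, {"dx": 0, "dy": 0, "dz": 0, "rx": 0, "ry": 0, "rz": 0, "gripper": 0.5}, {"dx": 0, "dy": 0, "dz": 0, "rx": 0, "ry": 0, "rz": 0, "gripper": 0.5}, {"dx": 0, "dy": 0, "dz": 0, "rx": 0, "ry": 0, "rz": 0, "gripper": 0.5}, {"dx": 0, "dy": 0, "dz": 0, "rx": 0, "ry": 0, "rz": 0, "gripper": 0.5}, {"dx": 0, "dy": 0, "dz": 0, "rx": 0, "ry": 0, "rz": 0, "gripper": 0.5}])

```text
t: 9.02
eef_pos: [0.513, 0.013, 0.1003]
ee_rot: [3.141, 0.001, -2.72]
force: [-3.1, 5.3, 5.8]
width: 0.0653
gripper_force: 25.0
```

Request:
jog_arm(targets=[{"dx": 0, "dy": 0, "dz": 0, "rx": 0, "ry": 0, "rz": -0.08, "gripper": 0.5}, {"dx": 0, "dy": 0, "dz": 0, "rx": 0, "ry": 0, "rz": -0.16, "gripper": 0.5}, {"dx": 0, "dy": 0, "dz": 0, "rx": 0, "ry": 0, "rz": -0.24, "gripper": 0.5}, {"dx": 0, "dy": 0, "dz": 0, "rx": 0, "ry": 0, "rz": -0.32, "gripper": 0.5}, {"dx": 0, "dy": 0, "dz": 0, "rx": 0, "ry": 0, "rz": -0.4, "gripper": 0.5}, {"dx": 0, "dy": 0, "dz": 0, "rx": 0, "ry": 0, "rz": -0.48, "gripper": 0.5}, {"dx": 0, "dy": 0, "dz": 0, "rx": 0, "ry": 0, "rz": -0.56, "gripper": 0.5}, {"dx": 0, "dy": 0, "dz": 0, "rx": 0, "ry": 0, "rz": -0.64, "gripper": 0.5}])

```text
t: 9.68
eef_pos: [0.5131, 0.0129, 0.1003]
ee_rot: [-3.141, 0.001, -2.076]
force: [-2.0, 3.4, 5.1]
width: 0.0653
gripper_force: 25.0
```

Request:
jog_arm(targets=[{"dx": 0, "dy": 0, "dz": 0, "rx": 0, "ry": 0, "rz": -0.1, "gripper": 0.5}, {"dx": 0, "dy": 0, "dz": 0, "rx": 0, "ry": 0, "rz": -0.2, "gripper": 0.5}, {"dx": 0, "dy": 0, "dz": 0, "rx": 0, "ry": 0, "rz": -0.3, "gripper": 0.5}, {"dx": 0, "dy": 0, "dz": 0, "rx": 0, "ry": 0, "rz": -0.4, "gripper": 0.5}, {"dx": 0, "dy": 0, "dz": 0, "rx": 0, "ry": 0, "rz": -0.5, "gripper": 0.5}, {"dx": 0, "dy": 0, "dz": 0, "rx": 0, "ry": 0, "rz": -0.57, "gripper": 0.5}, {"dx": 0, "dy": 0, "dz": 0, "rx": 0, "ry": 0, "rz": -0.59, "gripper": 0.5}, {"dx": 0, "dy": 0, "dz": 0, "rx": 0, "ry": 0, "rz": -0.59, "gripper": 0.5}])

```text
t: 10.35
eef_pos: [0.5132, 0.0128, 0.1002]
ee_rot: [-3.14, 0.001, -1.49]
force: [-2.5, 4.3, 6.6]
width: 0.0657
gripper_force: 25.0
```

Request:
jog_arm(targets=[{"dx": 0, "dy": 0, "dz": 0, "rx": 0, "ry": 0, "rz": 0, "gripper": 0}, {"dx": 0, "dy": 0, "dz": 0, "rx": 0, "ry": 0, "rz": 0, "gripper": 0}, {"dx": 0, "dy": 0, "dz": 0, "rx": 0, "ry": 0, "rz": 0, "gripper": 0}, {"dx": 0, "dy": 0, "dz": 0, "rx": 0, "ry": 0, "rz": 0, "gripper": 0}, {"dx": 0, "dy": 0, "dz": 0, "rx": 0, "ry": 0, "rz": 0, "gripper": 0}, {"dx": 0, "dy": 0, "dz": 0, "rx": 0, "ry": 0, "rz": 0, "gripper": 0}, {"dx": 0, "dy": 0, "dz": 0, "rx": 0, "ry": 0, "rz": 0, "gripper": 0}, {"dx": 0, "dy": 0, "dz": 0, "rx": 0, "ry": 0, "rz": 0, "gripper": 0}])

```text
t: 11.02
eef_pos: [0.5128, 0.0124, 0.0995]
ee_rot: [3.142, -0.0, -1.49]
force: [-0.5, 0.0, 0.7]
width: 0.0877
gripper_force: 0.0
```

Request:
jog_arm(targets=[{"dx": 0, "dy": 0, "dz": -15, "rx": 0, "ry": 0, "rz": 0, "gripper": 0}, {"dx": 0, "dy": 0, "dz": -35, "rx": 0, "ry": 0, "rz": 0, "gripper": 0}, {"dx": 0, "dy": 0, "dz": -60, "rx": 0, "ry": 0, "rz": 0, "gripper": 0}, {"dx": 0, "dy": 0, "dz": -85, "rx": 0, "ry": 0, "rz": 0, "gripper": 0}, {"dx": 0, "dy": 0, "dz": -110, "rx": 0, "ry": 0, "rz": 0, "gripper": 0}, {"dx": 0, "dy": 0, "dz": -120, "rx": 0, "ry": 0, "rz": 0, "gripper": 0}, {"dx": 0, "dy": 0, "dz": -120, "rx": 0, "ry": 0, "rz": 0, "gripper": 0}, {"dx": 0, "dy": 0, "dz": -120, "rx": 0, "ry": 0, "rz": 0, "gripper": 0}])

```text
t: 11.68
eef_pos: [0.5127, 0.0125, 0.2196]
ee_rot: [-3.141, 0.001, -1.49]
force: [-0.8, -0.3, -0.5]
width: 0.0875
gripper_force: 0.0
```

```bash
python3 - <<'E'
from station import arm
import cv2,numpy as np,pickle
from h import *
d=arm.grab_frame("wrist")
cv2.imwrite("pics/g.png",cv2.cvtColor(cv2.resize(d["frame"][140:340,220:420],(600,600)),cv2.COLOR_RGB2BGR))
b,t,tc,r,rc=analyse(d);C=on_plane(d,*tc,.124,True);T=on_plane(d,*rc,.126,True)
th,w=line(d,C);print(C,"tab",np.arctan2(*(T-C)[1::-1]),[(float(round(a,2)),float(round(x,1))) for a,x in zip(th,w) if x>.2])
s=arm.get_state();print(s["t"],s["eef_pos"],s["ee_rot"],s["q"][5])
E
```

```text
[0.51319885 0.01206131 0.124     ] tab -1.469530825309434 [(-1.57, 0.6), (-1.55, 1.0), (-1.54, 1.0), (-1.52, 1.0), (-1.5, 1.0), (-1.48, 1.0), (-1.47, 1.0), (-1.45, 1.0), (-1.43, 1.0), (-1.41, 1.0), (-1.4, 1.0), (-1.38, 1.0), (-1.36, 1.0), (-1.34, 0.9), (-1.33, 0.4)]
11.7333 [0.51225183 0.01234963 0.21877646] [ 3.14069146e+00  2.04896702e-04 -1.49013772e+00] -0.32647978912040915
```

View pics/g.png

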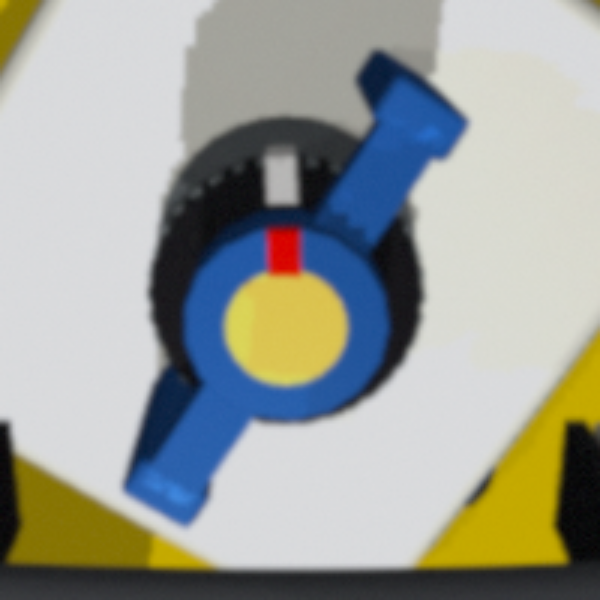

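The line at (282,178) sits in line with the tab at (284,250). The line reads −1.45 and the tab −1.45 to −1.47, so they agree within about 0.02 rad. The gripper is open and clear, so I'm handing in.

```bash
python3 -c "
from station import arm
print(arm.job_done())"
```

```text
the job is handed in; nothing more can be done
None
```

The iris ring's white line now points at the red preset tab, within about 0.02 rad by the wrist camera. It took two grips, and the gripper is open and clear above the ring; I handed the job in after about 12 s of robot time.

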